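# Swing the bench magnifier over the open crucible and clamp it

## Task

Set up the bench magnifier to inspect the open crucible, the one of the three samples on its round base that has no lid: with a fingertip, push the swing arm round until the lens is centred over that crucible, and then push the clamp lever on top of the column round clockwise (seen from above) as far as it goes. Only push: do not take the arm or the lever between the fingers, leave the three samples standing where they are, and leave the lever alone until the lens is in place.

Things in the scene. Friction and masses are not known exactly. Their poses are not given: they have to be found in the camera images.
- stand: The fixed bench magnifier stand. Origin: on the column axis at bench level; z up, x axis pointing away from the samples. Its grey round base (radius 160 mm, 12 mm thick) is centred 65 mm from the column along -x. The three samples stand on the base about 150 mm from the column axis, at about -54, 0 and +54 degrees from -x, in any order.
- column (a point): Point on the vertical axis of the column, 86 mm above the bench, at mid-height of the swing arm. The swing arm and the clamp lever both turn about this axis.
- lens (a point): Centre of the glass lens at the end of the swing arm, 86 mm above the bench, 150 mm from the column axis. x: along the arm to the column, z up. Black rim, 94 mm outside, 80 to 92 mm above the bench. From 20 mm (hub radius; hub top at 95 mm) to 103 mm from the column axis the arm is a straight aluminium bar 12 mm wide, 78 to 94 mm above the bench, to be pushed on either side.
- swing_arm (a joint): Angle of the swing arm, rad, limits -1.25 to 1.25: 0 when it points along the stand's -x axis, growing counter-clockwise seen from above. Even friction of about 0.2 N m, no spring: it stays where it is left. At the start it stands between two samples.
- lever_knob (a point): Centre of the ball (20 mm) at the end of the black clamp lever on top of the column, 72 mm from the column axis, 117 mm above the bench. x: along the lever, away from the column; z up. The lever is a rod 12 mm thick, its middle at 110 mm height at the hub (radius 13 mm, top at 117 mm) rising to 116 mm at the ball; its underside is 9 mm or more above the swing arm.
- clamp_lever (a joint): Angle of the clamp lever, rad: 0 fully loose, grows clockwise seen from above, 1.7 is the stop (clamped). At 0 it points 75 degrees counter-clockwise from the stand's +x axis, at the stop 22 degrees clockwise from it: always on the side away from the samples. It starts at 0 to 0.35. Friction about 0.12 N m, no spring; it stays where it is left.
- open_crucible_mid (a point): Centre (half-way up) of the open crucible: small white cup without lid, 42 mm across the mouth, 33 mm high, loose on the 12 mm base. The lens goes over this one.
- lidded_crucible_mid (a point): Centre of the lidded crucible: white, with a knobbed lid, 45 mm across, 43 mm high, loose on the base. Not to be moved.
- weighing_bottle_mid (a point): Centre of the weighing bottle: clear glass with a knobbed lid, 37 mm across, 51 mm high, loose on the base. Not to be moved.
There are look-alikes about, which are no part of the job. What is shaped like the part that bears open_crucible_mid but orange or red is not meant.

How it is judged:
On the way, in this order (a step that is already met when the one before it is completed fails the run):
1. the lens stands over the open crucible while the clamp lever is still loose (horizontal distance between lens and open_crucible_mid below 0.013 m and value of joint clamp_lever below 0.6 rad), for 0.3 s.
2. the clamp lever is at its stop with the lens still over the open crucible (horizontal distance between lens and open_crucible_mid below 0.013 m and value of joint clamp_lever above 1.6 rad), for 0.2 s.
At the end, for the whole second after the job is handed in: The lens centre is within 13 mm (horizontally) of the open crucible's centre and at rest, the clamp lever is within 0.1 rad of its stop (joint above 1.6), and all three samples are within 8 mm of where they stood (all of step 2 and velocity of joint swing_arm between -0.02 and 0.02 rad/s and distance of each of open_crucible_mid, lidded_crucible_mid, weighing_bottle_mid from where it was at the start of the episode below 0.008 m); the robot touches nothing.
It fails at once if a sample is shoved, lifted or tipped (moved by more than 8 mm) (distance of any of open_crucible_mid, lidded_crucible_mid, weighing_bottle_mid from where it was at the start of the episode above 0.008 m).
It fails at once if the clamp lever is turned while the lens is not over the open crucible (value of joint clamp_lever above 0.6 rad and horizontal distance between lens and open_crucible_mid above 0.02 m).
It fails at once if the swing arm or the clamp lever is taken between the fingers ((x of the grasp point in the frame of lens between 0.045 and 0.13 m and y of the grasp point in the frame of lens between -0.005 and 0.005 m and z of the grasp point in the frame of lens between -0.03 and 0.02 m) or (x of the grasp point in the frame of lever_knob between -0.055 and 0.008 m and y of the grasp point in the frame of lever_knob between -0.004 and 0.004 m and z of the grasp point in the frame of lever_knob between -0.03 and 0.008 m)).
It also fails if it takes over 51 s, if anything falls off the work surface, if the arm or the gripper's body presses on something with over 40 N, if the wrist force passes 120 N, or if a joint passes its speed limit or range.

## Robot

A 7-joint arm with a two-finger parallel gripper is mounted at the origin on a cart in front of the work surface, level with it; the furniture and walls round the work are solid. World frame = base frame: x ahead of the robot, y to its left, z up, the work surface at z = 0. Lengths are in m, angles in rad, forces in N, time in s.
With the tool pointing down it reaches from about 0.4 to 0.9 m from the base axis. Payload 5.5 kg.
Tool frame: the origin (TCP) lies midway between the tips of the shut fingers; the grasp point (between the pads) lies 19 mm behind it (env.grip_point_offset is the distance from the TCP to the grasp point, in m); z points along the fingers, y is the line along which they close (so a half turn about z gives the same grasp; the last joint's range is limited). The gripper opens to 85 mm and grips with 20 to 120 N. Pads are 22 mm wide; open, the fingers measure 114 mm over their backs; the gripper's body (76 mm by 85 mm) begins 54 mm behind the grasp point. The pads swing forward as they close: fully open they stand 13 mm farther back than shut.
Start: joints at [1.403, 0.501, -0.427, 1.55, 0.221, 1.138, -0.21], TCP at [0.271, -0.591, 0.231] pointing down, gripper open.
Joint ranges: [-2.88, 2.88], [-0.31, 2.03], [-1.54, 1.56], [0.2, 2.42], [-1.41, 4.55], [0.19, 2.02], [-2.57, 2.57]. Speed limits (rad/s): [2.57, 2.57, 3.14, 3.14, 3.14, 3.14, 3.14].

## Interface

Orientations are given as a rotation vector (axis times angle).
In Python, from station import env, optics, sign_off gives the robot as it stands.
- The arm moves only by the tool apply_moves, never from a script. Its argument "rows" is a list of rows, each a list of 3 entries, a list of its own where there are three numbers: the closure in counts, from 0 (fully open) to 255 (shut), then the shift along the tool's x, y, z in m, then the turn, a rotation vector about the tool's x, y, z in degrees. A call has 1 to 10 rows; each row shifts and turns the commanded pose from where the row before left it, along the tool's axes as they then stand; what a row does not reach is not made up. A row lasts 1/10 s, in which the tool goes at most 50 mm and 8.59 degrees, less where a joint would pass 70% of its speed; a pose out of reach is approached as far as the arm can. A call with a gripper value outside its range is refused whole. The fingers move at their own pace and stop on an object; "newtons" is the grip in N (left out, the last holds). Time passes only in rows, so rows that do not move let the fingers close. It gives the time, the measured TCP pose, the force, the opening and the grip force at its end, in the units of the state.
- env.get_obs(): the state, without advancing time (a new reading comes with each control period).
- optics.capture(name): name is "side" or "top" or "wrist"; returns (picture, depth): 480x640x3 uint8, blue, green, red; 480x640 float32, m along the optical axis (not along the pixel's ray), 0 where there is no reading.
- optics.camera_info(name): a dict with "fx", "fy", "cx", "cy" (pixels), "R" (3x3) and "t" (3): a world point X has camera coordinates R X + t; the wrist camera has in their place "mount" (4x4, takes a point from camera to tool coordinates, whose origin is the TCP and whose axes are the flange's). Camera axes: x right, y down, z forward; pixel columns grow to the right and rows downward; lengths in m; the calibration is good to about 2 mm. A picture is of the moment at which its call begins: read the wrist's pose just before it. camera_info takes no time and is no camera call.
- sign_off(): hands the job in; it is judged then, once.
Trained networks look in the newest picture that a camera, given by its name, has taken for a name from the list of things; names that differ only in an ending like _2 or _b are one class to them, and where a whole thing is asked for, a point or a joint stands for the part that bears it (a point fixed in the world has none). Each returns a list of dicts, best first, with "score" (0 to 1); they miss things now and then, are a little off and sometimes report something else, mostly with a low value. They report only what shows in the picture. A call takes as long as a camera call. They do not tell look-alikes from the thing itself.
- optics.recognise(target, camera): "rect" ([left, top, width, height] in pixels, round what is visible of it).
- optics.mark_of(target, camera): "location" ([row, column] in pixels: a listed point, or the origin of a listed thing).
The state is a dict: "time": time; "q": joint angles; "qd": joint speeds; "tau": joint torques, N m; "ee_pos": TCP position; "tool_rot": TCP orientation; "wrist_force": force on the tool from outside, world axes, zero at the start; "ft_torque": the same for the moment, N m; "finger_gap": finger opening in m; "grasp_force": force on a finger pad.
Only numpy, scipy, OpenCV 4.12 (cv2) and the standard library are available. Lean on these libraries where they do the work, as an engineer would, in place of code of your own. Each camera call takes 0.05 s, during which the arm holds its last target. There are 200 camera calls.

## Working session

There is one attempt and no reset: what is moved stays moved. The work goes in short steps, Python scripts to look and compute and a tool call to move; the robot and the scene stay as the last step left them, time stands still between calls to the robot, and variables do not carry over. Pictures are saved under pics/ and viewed, at most 10 in all, crops included, and the job is handed in when it is done.

Besides the shell and the picture viewer there is one more tool, called after "Call:" by a JSON object that holds its "op" and its "data". apply_moves: Moves the arm, as the interface text tells. Its arguments: {"type":"object","properties":{"rows":{"type":"array","items":{"type":"array"}},"newtons":{"type":"number"}},"required":["rows"]}

```bash
mkdir -p pics; cat > h.py <<'E'
import numpy as np, cv2
from station import env, optics, sign_off
from scipy.spatial.transform import Rotation as Ro
def ray(cam,row,col):
    i=optics.camera_info(cam); d=np.array([(col-i["cx"])/i["fx"],(row-i["cy"])/i["fy"],1.])
    if "mount" in i:
        o=env.get_obs(); M=np.array(i["mount"]); r=np.array(o["tool_rot"]); R=Ro.from_rotvec(r).as_matrix() if r.shape==(3,) else r
        return R@M[:3,3]+np.array(o["ee_pos"]), R@M[:3,:3]@d
    R=np.array(i["R"]); t=np.array(i["t"]); return -R.T@t, R.T@d
def atz(cam,row,col,z):
    o,d=ray(cam,row,col); return o+d*(z-o[2])/d[2]
def atd(cam,row,col,dep):
    o,d=ray(cam,row,col); return o+d*dep
H=dict(stand=0,column=.086,lens=.086,lever_knob=.117,open_crucible_mid=.0285,lidded_crucible_mid=.0335,weighing_bottle_mid=.0375)
E
python3 - <<'E'
from h import *
np.set_printoptions(precision=3,suppress=True)
print(env.get_obs())
for c in ["top","side"]:
    p,d=optics.capture(c); cv2.imwrite(f"pics/{c}0.png",p); np.save(f"{c}0.npy",d)
    for n,z in H.items():
        for m in optics.mark_of(n,c)[:3]:
            r,k=m["location"]; print(c,n,round(m["score"],2),round(r),round(k),atz(c,r,k,z))
E
```

```text
{'time': 0.0, 'q': array([ 1.403,  0.502, -0.427,  1.551,  0.221,  1.138, -0.21 ]), 'qd': array([-0.   ,  0.002, -0.001, -0.001,  0.001, -0.   ,  0.   ]), 'tau': array([  0.001, -56.952,  -5.816, -28.094,   0.01 ,   0.012,   0.   ]), 'ee_pos': array([ 0.271, -0.59 ,  0.23 ]), 'tool_rot': array([-3.067, -0.671,  0.001]), 'wrist_force': array([ 0.2  , -1.464, -0.455]), 'ft_torque': array([ 0.074, -0.02 , -0.008]), 'grasp_force': 0.0, 'finger_gap': 0.0854931990596231}
top stand 0.96 205 319 [0.623 0.03  0.   ]
top column 0.62 194 315 [0.626 0.038 0.086]
top lens 0.58 263 358 [ 0.496 -0.046  0.086]
top lens 0.55 193 318 [0.628 0.033 0.086]
top open_crucible_mid 0.92 284 208 [0.452 0.247 0.028]
top open_crucible_mid 0.75 248 261 [0.526 0.144 0.028]
top open_crucible_mid 0.6 286 442 [ 0.461 -0.214  0.028]
top lidded_crucible_mid 0.72 238 380 [ 0.551 -0.092  0.034]
top weighing_bottle_mid 0.74 274 329 [0.478 0.008 0.038]
side stand 0.72 283 293 [0.619 0.043 0.   ]
side column 0.62 243 291 [0.623 0.038 0.086]
side lens 0.76 236 364 [ 0.498 -0.041  0.086]
side lever_knob 0.53 243 266 [0.643 0.111 0.117]
side open_crucible_mid 0.96 364 339 [0.459 0.271 0.029]
side open_crucible_mid 0.67 369 270 [0.55  0.315 0.029]
side open_crucible_mid 0.61 235 394 [ 0.457 -0.186  0.028]
side lidded_crucible_mid 0.55 244 343 [ 0.554 -0.091  0.033]
side weighing_bottle_mid 0.61 272 366 [0.478 0.016 0.037]
```

```bash
ls pics
```

```text
side0.png
top0.png
```

View pics/top0.png

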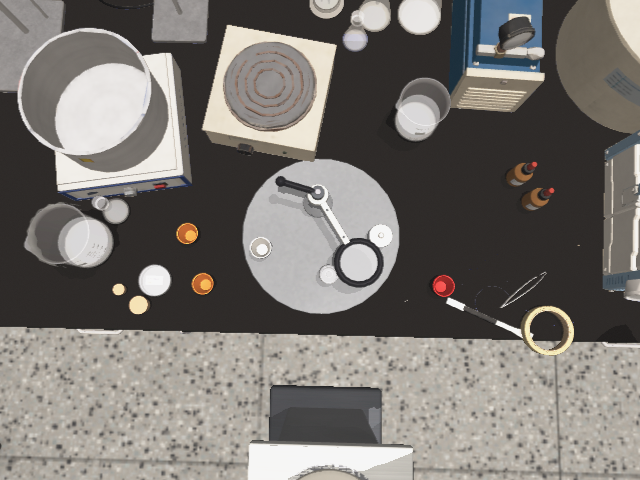

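View pics/side0.png

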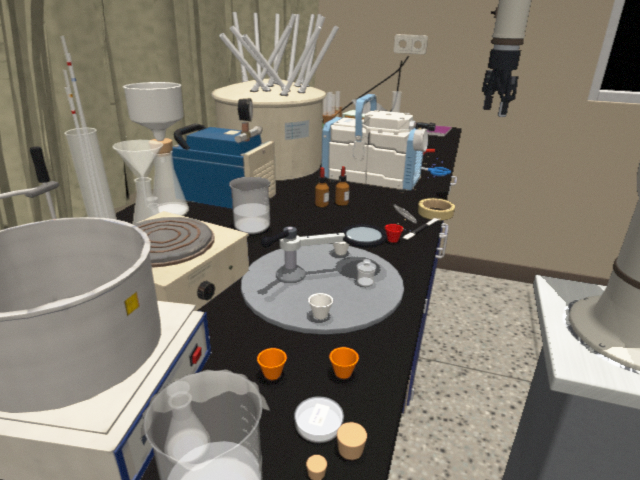

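Candidates for the open crucible (top view, row/col):
- White cup on the base at (248,261).
- Orange cups at (233,187) and (284,202), and a red cup at (286,443). These are look-alikes.
- White dish at (280,155), which is the wrong shape and off the base.

I choose the white cup at (248,261). The lidded crucible is at (237,380), the bottle at (274,329) and the lever knob at about (182,281). Next I check the choice in a crop and refine positions with depth.

```bash
python3 - <<'E'
from h import *
np.set_printoptions(precision=3,suppress=True)
p=cv2.imread("pics/top0.png"); d=np.load("top0.npy")
o,_=ray("top",0,0); i=optics.camera_info("top"); R=np.array(i["R"])
v,u=np.mgrid[:480,:640]
P=o+(np.stack([(u-i["cx"])/i["fx"],(v-i["cy"])/i["fy"],np.ones_like(u)],-1)*d[...,None])@R
np.save("P.npy",P)
def blob(name,xy,r,z0,z1):
    m=(np.hypot(P[...,0]-xy[0],P[...,1]-xy[1])<r)&(P[...,2]>z0)&(P[...,2]<z1)&(d>0)
    q=P[m]; 
    if len(q)<3: print(name,len(q)); return
    print(name,len(q),"mean",q.mean(0),"min",q.min(0),"max",q.max(0),"midbox",(q.min(0)+q.max(0))/2)
blob("open",(.526,.144),.04,.03,.06)
blob("lidded",(.551,-.092),.035,.03,.06)
blob("bottle",(.478,.01),.03,.03,.07)
blob("hubarm",(.626,.038),.022,.1,.13)
blob("lens",(.496,-.046),.06,.075,.1)
blob("knob",(.64,.105),.02,.1,.14)
blob("lever",(.63,.08),.03,.1,.14)
for x in (.69,.71,.73): blob("hot%.2f"%x,(x,.06),.012,-.01,.3)
b=P[((p.max(2)>100)&(abs(P[...,2]-.012)<.006)&(np.hypot(P[...,0]-.56,P[...,1]-.02)<.2))]
print("base",(b.min(0)+b.max(0))/2,b.min(0),b.max(0))
c=np.hstack([cv2.resize(p[150:320,235:405],(510,510),interpolation=3)]); cv2.imwrite("pics/c1.png",c)
E
```

```text
open 192 mean [0.529 0.146 0.041] min [0.507 0.123 0.03 ] max [0.547 0.164 0.05 ] midbox [0.527 0.144 0.04 ]
lidded 399 mean [ 0.555 -0.091  0.05 ] min [ 0.533 -0.114  0.044] max [ 0.578 -0.07   0.059] midbox [ 0.556 -0.092  0.052]
bottle 269 mean [0.476 0.01  0.053] min [ 0.459 -0.007  0.04 ] max [0.494 0.028 0.067] midbox [0.477 0.01  0.054]
hubarm 211 mean [0.624 0.038 0.116] min [0.61  0.022 0.1  ] max [0.641 0.059 0.124] midbox [0.626 0.04  0.112]
lens 1982 mean [ 0.498 -0.045  0.09 ] min [ 0.451 -0.092  0.083] max [0.55  0.    0.098] midbox [ 0.5   -0.046  0.091]
knob 121 mean [0.64  0.099 0.123] min [0.632 0.085 0.115] max [0.651 0.111 0.133] midbox [0.642 0.098 0.124]
lever 227 mean [0.635 0.081 0.121] min [0.624 0.051 0.1  ] max [0.651 0.109 0.133] midbox [0.637 0.08  0.116]
hot0.69 99 mean [0.69  0.06  0.013] min [0.679 0.049 0.009] max [0.701 0.071 0.018] midbox [0.69  0.06  0.013]
hot0.71 241 mean [0.712 0.059 0.05 ] min [0.698 0.048 0.   ] max [0.721 0.072 0.101] midbox [0.71  0.06  0.051]
hot0.73 120 mean [0.73  0.06  0.097] min [0.718 0.049 0.094] max [0.742 0.072 0.101] midbox [0.73  0.06  0.097]
base [0.579 0.027 0.012] [ 0.401 -0.131  0.006] [0.757 0.185 0.018]
```

View pics/c1.png

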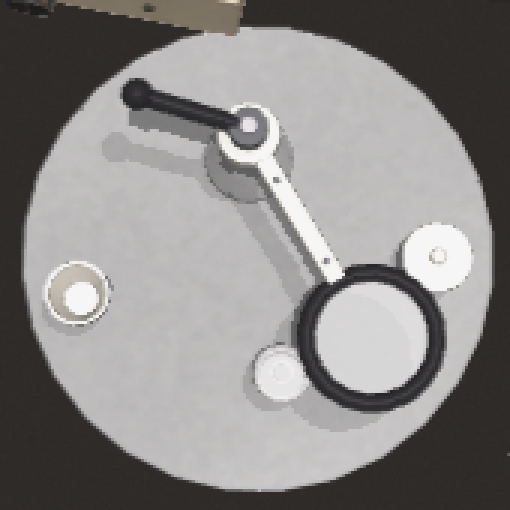

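The crop confirms it: open white cup at crop (295,75), bottle (373,280), lidded (256,437), lens (335,370), knob (95,136). I approach with shut fingers, first squaring the tool to the world axes.

Call:
{"op": "apply_moves", "data": {"rows": [[255,[0,0,0],[0,0,8.23]],[255,[0,0,0],[0,0,8.23]],[255,[0,0,0],[0,0,8.23]],[255,[0.025,-0.042,0],[0,0,0]],[255,[0.025,-0.042,0],[0,0,0]],[255,[0.025,-0.042,0],[0,0,0]],[255,[0.025,-0.042,0],[0,0,0]],[255,[0.025,-0.042,0],[0,0,0]],[255,[0.025,-0.042,0],[0,0,0]],[255,[0.025,-0.042,0],[0,0,0]]]}}

```text
time: 1.8
ee_pos: [0.4473, -0.2949, 0.2317]
tool_rot: [3.141, -0.0, 0.001]
wrist_force: [0.8, -0.6, -0.0]
finger_gap: -0.0002
grasp_force: 0.0
```

Call:
{"op": "apply_moves", "data": {"rows": [[255,[0.02,-0.038,0],[0,0,0]],[255,[0.02,-0.038,0],[0,0,0]],[255,[0.02,-0.038,0],[0,0,0]],[255,[0.02,-0.038,0],[0,0,0]],[255,[0.02,-0.038,0],[0,0,0]],[255,[0.02,-0.038,0],[0,0,0]],[255,[0.019,-0.037,0],[0,0,0]],[255,[0,0,0.04],[0,0,0]],[255,[0,0,0.04],[0,0,0]],[255,[0,0,0],[0,0,0]]]}}

```text
time: 2.8
ee_pos: [0.5812, -0.0315, 0.1462]
tool_rot: [-3.141, -0.001, 0.016]
wrist_force: [-1.2, -0.9, -1.4]
finger_gap: 0.0001
grasp_force: 0.0
```

```bash
python3 - <<'E'
from h import *
np.set_printoptions(precision=3,suppress=True)
print(env.get_obs()["ee_pos"])
a,_=optics.capture("wrist"); b,_=optics.capture("side")
cv2.imwrite("pics/a2.png",np.hstack([cv2.resize(a,(400,300)),cv2.resize(b[150:350,200:467],(400,300))]))
E
```

```text
[ 0.581 -0.031  0.146]
```

View pics/a2.png

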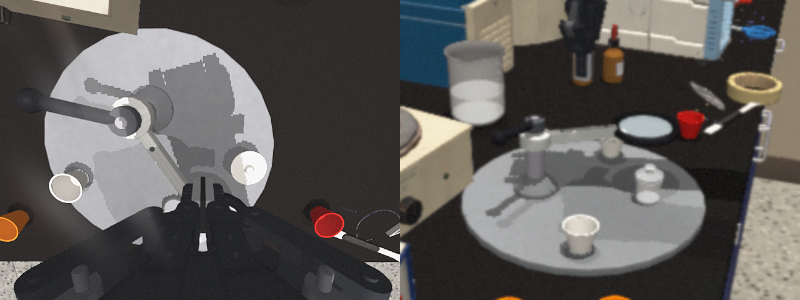

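The tip is above the right (CCW) side of the bar, clear of all samples. I go down and start sweeping.

Call:
{"op": "apply_moves", "data": {"rows": [[255,[0,0,0.037],[0,0,0]],[255,[0,0,0.037],[0,0,0]],[255,[0,0,0],[0,0,0]],[255,[-0.001,-0.0105,0],[0,0,0]],[255,[-0.006,-0.006,0],[0,0,0]],[255,[-0.006,-0.006,0],[0,0,0]],[255,[-0.0075,-0.0105,0],[0,0,0]],[255,[-0.0055,-0.012,0],[0,0,0]],[255,[0,0,0],[0,0,0]]]}}

```text
time: 3.8
ee_pos: [0.5597, 0.0154, 0.0793]
tool_rot: [-3.141, -0.004, -0.004]
wrist_force: [-0.5, 0.2, -0.3]
finger_gap: -0.0
grasp_force: 0.0
```

```bash
cat > look.py <<'E'
from h import *
import sys
np.set_printoptions(precision=3,suppress=True)
o=env.get_obs(); print(o["time"],o["ee_pos"],o["wrist_force"])
C=np.array([.625,.038])
for c in ["top","side"]:
    p,d=optics.capture(c); cv2.imwrite(f"pics/{c}_{o['time']:.2f}.png",p)
    for n in sys.argv[1:]:
        for m in optics.mark_of(n,c)[:2]:
            r,k=m["location"]; x=atz(c,r,k,H[n]); e=x[:2]-C
            print(c,n,round(m["score"],2),x,"ang",round(np.degrees(np.arctan2(e[1],e[0]))%360,1),"r",round(np.hypot(*e),3))
E
python3 look.py lens weighing_bottle_mid
```

```text
3.8 [0.56  0.015 0.079] [-0.528  0.16  -0.321]
top lens 0.87 [0.476 0.029 0.086] ang 183.3 r 0.149
top weighing_bottle_mid 0.26 [0.479 0.033 0.038] ang 182.0 r 0.146
side lens 0.95 [0.476 0.021 0.086] ang 186.3 r 0.15
side weighing_bottle_mid 0.85 [0.477 0.019 0.037] ang 187.3 r 0.149
```

Call:
{"op": "apply_moves", "data": {"rows": [[255,[-0.0035,-0.0085,0.002],[0,0,0]],[255,[-0.0035,-0.0085,0],[0,0,0]],[255,[0,-0.008,0],[0,0,0]],[255,[0,-0.008,0],[0,0,0]],[255,[0.001,-0.007,0],[0,0,0]],[255,[0.002,-0.006,0],[0,0,0]],[255,[0.002,-0.005,0],[0,0,0]],[255,[0,0,0],[0,0,0]],[255,[0,0,0],[0,0,0]]]}}

```text
time: 5.0
ee_pos: [0.5574, 0.0659, 0.0753]
tool_rot: [-3.14, -0.002, 0.0]
wrist_force: [-0.4, 0.3, -1.0]
finger_gap: 0.0001
grasp_force: 0.0
```

```bash
python3 look.py lens weighing_bottle_mid open_crucible_mid
```

```text
5.0 [0.557 0.066 0.075] [-0.39   0.259 -0.953]
top lens 0.67 [0.509 0.126 0.086] ang 143.0 r 0.146
top open_crucible_mid 0.91 [0.553 0.288 0.028] ang 105.9 r 0.26
top open_crucible_mid 0.9 [ 0.458 -0.218  0.028] ang 236.9 r 0.305
side lens 0.64 [0.51  0.132 0.086] ang 140.8 r 0.149
side weighing_bottle_mid 0.96 [0.478 0.015 0.037] ang 188.9 r 0.149
side open_crucible_mid 0.93 [0.547 0.31  0.028] ang 105.9 r 0.283
side open_crucible_mid 0.89 [0.454 0.268 0.029] ang 126.6 r 0.287
```

Call:
{"op": "apply_moves", "data": {"rows": [[255,[0.002,-0.0035,0],[0,0,0]],[255,[0.002,-0.0035,0],[0,0,0]],[255,[0.0015,-0.0035,0],[0,0,0]],[255,[0,0,0],[0,0,0]],[255,[0,0,0],[0,0,0]]]}}

```text
time: 5.9
ee_pos: [0.5631, 0.0754, 0.0753]
tool_rot: [-3.141, -0.001, -0.0]
wrist_force: [-0.1, -1.9, -1.1]
finger_gap: 0.0002
grasp_force: 0.6
```

```bash
python3 look.py lens open_crucible_mid lever_knob; ls pics; python3 - <<'E'
import cv2,glob
f=sorted(glob.glob('pics/top_5*'))[-1]; s=f.replace('top','side')
import numpy as np
cv2.imwrite('pics/v3.png',np.hstack([cv2.resize(cv2.imread(f)[150:320,235:405],(400,400)),cv2.resize(cv2.imread(s)[200:340,230:370],(400,400))]))
E
```

```text
5.9 [0.563 0.075 0.075] [-0.071 -1.861 -1.139]
top lens 0.72 [0.521 0.149 0.086] ang 133.2 r 0.152
top open_crucible_mid 0.75 [ 0.461 -0.215  0.028] ang 237.1 r 0.301
top open_crucible_mid 0.61 [0.45  0.255 0.028] ang 128.9 r 0.279
side lens 0.94 [0.524 0.141 0.086] ang 134.2 r 0.144
side open_crucible_mid 0.9 [0.534 0.136 0.029] ang 132.9 r 0.134
side open_crucible_mid 0.89 [0.549 0.313 0.029] ang 105.5 r 0.285
side lever_knob 0.86 [0.637 0.117 0.117] ang 81.5 r 0.08
a2.png
c1.png
side0.png
side_3.80.png
side_5.00.png
side_5.90.png
top0.png
top_3.80.png
top_5.00.png
top_5.90.png
```

View pics/v3.png

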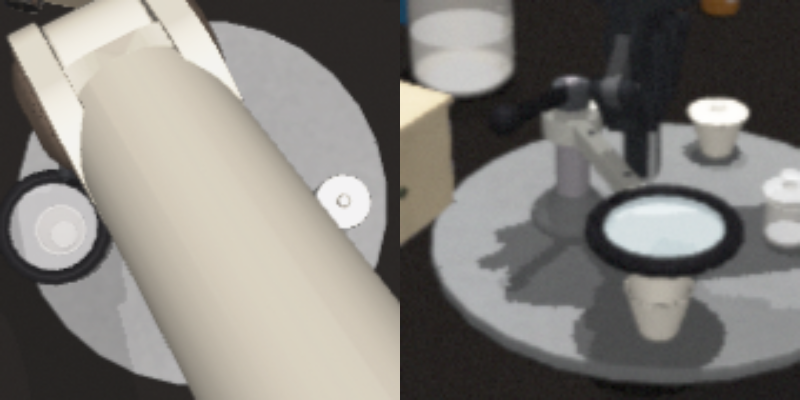

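The lens is at 133.5°, r 0.15, against the crucible at 132.8°, so it is centred to a few mm. In the pictures the crucible shows through the lens at (60,230) on the left and directly under it at (660,300) on the right. I back off, lift and go to the far side of the lever.

Call:
{"op": "apply_moves", "data": {"rows": [[255,[-0.006,0.005,0],[0,0,0]],[255,[-0.006,0.005,0],[0,0,0]],[255,[0,0,-0.03],[0,0,0]],[255,[0,0,-0.04],[0,0,0]],[255,[0,0,-0.02],[0,0,0]],[255,[0.026,-0.0135,0],[0,0,0]],[255,[0.026,-0.0135,0],[0,0,0]],[255,[0,0,0],[0,0,0]],[255,[0,0,0],[0,0,0]]]}}

```text
time: 7.2
ee_pos: [0.6024, 0.0918, 0.1649]
tool_rot: [3.142, 0.0, -0.002]
wrist_force: [0.4, 0.1, -0.5]
finger_gap: -0.0001
grasp_force: 0.0
```

```bash
python3 look.py lens lever_knob; python3 - <<'E'
from h import *
a,_=optics.capture("wrist"); cv2.imwrite("pics/w4.png",a)
for m in optics.mark_of("lever_knob","wrist")[:1]+optics.mark_of("column","wrist")[:1]: print(m,atz("wrist",*m["location"],.117))
for m in optics.mark_of("lens","wrist")[:1]: print(m,atz("wrist",*m["location"],.086))
E
```

```text
7.2 [0.602 0.092 0.165] [ 0.433  0.059 -0.522]
top lens 0.77 [0.522 0.143 0.086] ang 134.5 r 0.147
side lens 0.61 [0.53  0.144 0.086] ang 131.8 r 0.142
side lens 0.27 [0.526 0.02  0.086] ang 190.3 r 0.1
{'location': [196.4, 299.7], 'score': 0.58} [0.64380963 0.10485013 0.117     ]
{'location': [216.6, 403.7], 'score': 0.9} [0.63186339 0.04378553 0.117     ]
{'location': [344.5, 253.0], 'score': 0.77} [0.52409958 0.14557399 0.086     ]
```

View pics/w4.png

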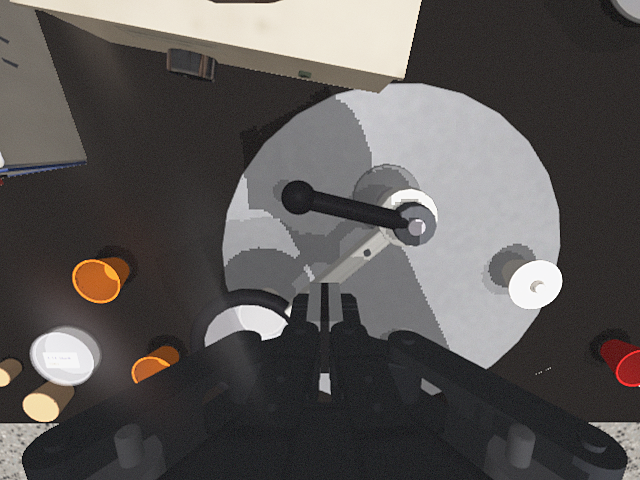

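Call:
{"op": "apply_moves", "data": {"rows": [[255,[0,0,0.03],[0,0,0]],[255,[0,0,0.03],[0,0,0]],[255,[0,0,0],[0,0,0]],[255,[0.0075,0.0015,0],[0,0,0]],[255,[0.0075,0.0015,0],[0,0,0]],[255,[0.007,0,0],[0,0,0]],[255,[0.007,0,0],[0,0,0]],[255,[0.0065,0.0015,0],[0,0,0]],[255,[0.0065,0.0015,0],[0,0,0]],[255,[0,0,0],[0,0,0]]]}}

```text
time: 8.7
ee_pos: [0.6463, 0.0857, 0.1055]
tool_rot: [-3.141, 0.001, -0.002]
wrist_force: [-1.5, 0.6, 0.1]
finger_gap: -0.0001
grasp_force: 0.7
```

```bash
python3 look.py lens lever_knob
```

```text
8.7 [0.646 0.086 0.105] [-1.522  0.617  0.139]
top lens 0.88 [0.521 0.145 0.086] ang 134.2 r 0.149
side lens 0.58 [0.526 0.15  0.086] ang 131.4 r 0.149
side lever_knob 0.86 [0.661 0.102 0.117] ang 60.4 r 0.074
```

Call:
{"op": "apply_moves", "data": {"rows": [[255,[0.005,0.003,0],[0,0,0]],[255,[0.005,0.003,0],[0,0,0]],[255,[0.005,0.0055,0],[0,0,0]],[255,[0.005,0.0055,0],[0,0,0]],[255,[0.0035,0.007,0],[0,0,0]],[255,[0.003,0.007,0],[0,0,0]],[255,[0.002,0.0045,0],[0,0,0]],[255,[0.001,0.0045,0],[0,0,0]],[255,[0,0,0],[0,0,0]],[255,[0,0,0],[0,0,0]]]}}

```text
time: 10.0
ee_pos: [0.6751, 0.0449, 0.1055]
tool_rot: [3.141, -0.001, 0.002]
wrist_force: [-0.5, 0.3, 0.3]
finger_gap: 0.0001
grasp_force: 0.4
```

Call:
{"op": "apply_moves", "data": {"rows": [[255,[0,0.003,0],[0,0,0]],[255,[0,0,0],[0,0,0]],[255,[0,0,0],[0,0,0]]]}}

```text
time: 10.3
ee_pos: [0.6748, 0.043, 0.1055]
tool_rot: [-3.141, -0.0, -0.001]
wrist_force: [-0.9, 3.0, 0.2]
finger_gap: 0.0001
grasp_force: 1.2
```

```bash
python3 look.py lens lever_knob
```

```text
10.3 [0.675 0.043 0.106] [-0.887  2.994  0.224]
top lens 0.85 [0.524 0.144 0.086] ang 133.6 r 0.146
top lever_knob 0.22 [0.615 0.037 0.117] ang 187.9 r 0.011
side lens 0.97 [0.527 0.144 0.086] ang 132.5 r 0.144
side lever_knob 0.79 [0.688 0.027 0.117] ang 350.1 r 0.064
side lever_knob 0.48 [0.494 0.267 0.117] ang 119.8 r 0.263
```

Call:
{"op": "apply_moves", "data": {"rows": [[255,[0,0.002,0],[0,0,0]],[255,[0,0.002,0],[0,0,0]],[255,[0,0,0],[0,0,0]],[255,[0,0,0],[0,0,0]]]}}

```text
time: 11.0
ee_pos: [0.6747, 0.0425, 0.1056]
tool_rot: [-3.137, -0.003, -0.002]
wrist_force: [1.4, 8.4, -0.6]
finger_gap: 0.0002
grasp_force: 3.7
```

Call:
{"op": "apply_moves", "data": {"rows": [[255,[0,0.002,0],[0,0,0]],[255,[0,0,0],[0,0,0]],[255,[0,0,0],[0,0,0]]]}}

```text
time: 11.3
ee_pos: [0.6747, 0.0423, 0.1056]
tool_rot: [-3.135, -0.005, -0.002]
wrist_force: [0.9, 11.1, -0.8]
finger_gap: 0.0001
grasp_force: 4.8
```

The force climbs to 11 N with no further motion, so the lever is on its stop. I back off, lift clear and check.

Call:
{"op": "apply_moves", "data": {"rows": [[255,[0,-0.01,0],[0,0,0]],[255,[0,-0.01,0],[0,0,0]],[255,[0,0,-0.04],[0,0,0]],[255,[0,0,-0.045],[0,0,0]],[255,[-0.03,0.035,-0.02],[0,0,0]],[255,[-0.03,0.035,0],[0,0,0]],[255,[-0.03,0.035,0],[0,0,0]],[255,[-0.03,0.035,0],[0,0,0]],[255,[-0.03,0.035,0],[0,0,0]],[255,[0,0,0],[0,0,0]]]}}

```text
time: 12.3
ee_pos: [0.5197, -0.1261, 0.2096]
tool_rot: [3.136, -0.017, -0.008]
wrist_force: [0.7, 0.1, 0.4]
finger_gap: -0.0002
grasp_force: 0.0
```

Call:
{"op": "apply_moves", "data": {"rows": [[255,[-0.03,0.035,0],[0,0,0]],[255,[-0.03,0.035,0],[0,0,0]],[255,[-0.03,0.035,0],[0,0,0]],[255,[0,0.035,0],[0,0,0]],[255,[0,0,0],[0,0,0]],[255,[0,0,0],[0,0,0]]]}}

```text
time: 12.9
ee_pos: [0.4344, -0.2589, 0.2103]
tool_rot: [3.141, -0.004, -0.0]
wrist_force: [0.8, 0.3, 0.1]
finger_gap: -0.0
grasp_force: 0.0
```

```bash
python3 look.py lens lever_knob open_crucible_mid lidded_crucible_mid weighing_bottle_mid; python3 - <<'E'
import cv2,glob,os
f=max(glob.glob('pics/top_*'),key=os.path.getmtime)
cv2.imwrite('pics/v5.png',cv2.resize(cv2.imread(f)[150:320,235:405],(510,510)))
E
```

```text
12.9 [ 0.434 -0.259  0.21 ] [0.767 0.312 0.131]
top lens 0.94 [0.527 0.146 0.086] ang 132.4 r 0.146
top lens 0.39 [0.708 0.013 0.086] ang 343.5 r 0.087
top open_crucible_mid 0.91 [ 0.459 -0.218  0.028] ang 237.0 r 0.306
top open_crucible_mid 0.84 [0.45  0.25  0.028] ang 129.6 r 0.275
top lidded_crucible_mid 0.96 [ 0.555 -0.099  0.034] ang 242.8 r 0.154
top weighing_bottle_mid 0.73 [0.478 0.008 0.038] ang 191.7 r 0.15
side lens 0.82 [0.528 0.151 0.086] ang 130.6 r 0.149
side lever_knob 0.77 [0.692 0.033 0.117] ang 355.4 r 0.067
side open_crucible_mid 0.92 [0.546 0.31  0.029] ang 106.1 r 0.283
side open_crucible_mid 0.91 [0.46  0.273 0.028] ang 125.2 r 0.287
side lidded_crucible_mid 0.52 [ 0.549 -0.086  0.033] ang 238.5 r 0.146
side weighing_bottle_mid 0.73 [0.481 0.024 0.037] ang 185.4 r 0.145
```

View pics/v5.png

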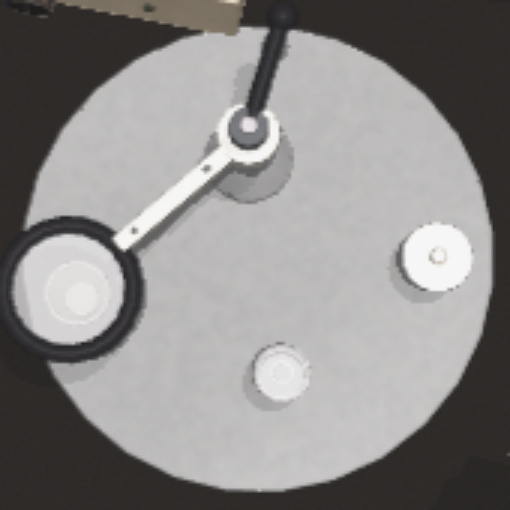

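The lens at (288,70) sits over the crucible at (292,78). The samples are where they were, at (373,281) and (256,437), and the lever is on its stop, pointing to (15,283). I hand in.

```bash
python3 -c "
from station import sign_off
print(sign_off())"
```

```text
the job is handed in; nothing more can be done
None
```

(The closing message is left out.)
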